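# Touch earth, then press the test key of the right board

### The job

Discharge yourself before testing a board on the repair bench: rest the fingertips lightly for half a second on the brass disc of the earthing point, then with the fingertips gently press the red test key on the circuit board with the blue transformer all the way down for half a second, let it spring back, and withdraw clear of everything. Pick nothing up, keep the boards where they lie, and do not touch the two other boards, the jar or the screwdriver.

Things in the scene. Friction and masses are not known exactly. Their poses are not given: they have to be found in the camera images.
- board_blue: The board to test: loose green board 120 x 85 mm (x, y), about 0.25 kg, flat on rubber feet on the grey mat, with one transformer block, blue, 34 x 44 mm. Origin: centre of the feet's underside, 3 mm above the table; x runs from its red key (x -36, y 0 mm) to the transformer (x 36, y -12). Tops above origin: board 12, transformer 38.5, 2 black capacitors beside it 28, key's black collar (38 mm across) 24 mm.
- board_orange: A board to leave alone: loose green board 120 x 85 mm (x, y), about 0.25 kg, flat on rubber feet on the grey mat, with one transformer block, orange, 34 x 44 mm. Origin: centre of the feet's underside, 3 mm above the table; x runs from its red key (x -36, y 0 mm) to the transformer (x 36, y -12). Tops above origin: board 12, transformer 38.5, 2 black capacitors beside it 28, key's black collar (38 mm across) 24 mm.
- board_white: A board to leave alone: loose green board 120 x 85 mm (x, y), about 0.25 kg, flat on rubber feet on the grey mat, with one transformer block, white, 34 x 44 mm. Origin: centre of the feet's underside, 3 mm above the table; x runs from its red key (x -36, y 0 mm) to the transformer (x 36, y -12). Tops above origin: board 12, transformer 38.5, 2 black capacitors beside it 28, key's black collar (38 mm across) 24 mm.
- key_blue_top (a point): Centre of the top face of the red round test key (22 mm across) on the board with the blue transformer; released it is 36 mm above the board's origin, 39 mm above the table. It is pressed straight down.
- key_blue (a joint): Depth of that key in m: 0 released, 0.008 fully down. It springs back; it starts to move at 1.2 N and is fully down at 4 N.
- key_orange_top (a point): Centre of the top face of the red round test key (22 mm across) on the board with the orange transformer; released it is 36 mm above the board's origin, 39 mm above the table. It is pressed straight down.
- key_orange (a joint): Depth of that key in m: 0 released, 0.008 fully down. It springs back; it starts to move at 1.2 N and is fully down at 4 N.
- key_white_top (a point): Centre of the top face of the red round test key (22 mm across) on the board with the white transformer; released it is 36 mm above the board's origin, 39 mm above the table. It is pressed straight down.
- key_white (a joint): Depth of that key in m: 0 released, 0.008 fully down. It springs back; it starts to move at 1.2 N and is fully down at 4 N.
- earth_base: The earthing point: a fixed grey box 70 x 70 x 24 mm on the mat with a brass contact disc on top. Origin: centre of its underside; z up.
- earth_top (a point): Centre of the top face of the brass contact disc, 44 mm across, 36 mm above the underside of its box, 39 mm above the table. It faces up and gives on a soft spring.
- earth (a joint): How far the brass disc is pushed down, in m: 0 released, 0.008 at its stop. It starts to move at 0.5 N and reaches its stop at about 3 N; it springs back.
- screwdriver: Loose screwdriver with yellow handle, 180 mm long, lying on the mat at the robot's left, roughly along x. Leave alone. Origin at the underside of its middle; x towards the tip.
- jar: Loose small amber glass jar with black lid, 44 mm across, 60 mm high, at the robot's right near the mat's near edge. Leave alone. Origin: centre of its underside.

How it is judged:
By the outcome, as a careful person would: the job done as asked, in the order asked, and still so for the second after the job is handed in, with the robot touching nothing.
It also fails if it takes over 42 s, if anything falls off the work surface, if the arm or the gripper's body presses on something with over 40 N, if the wrist force passes 120 N, or if a joint passes its speed limit or range.

### The arm

A 6-joint arm with a two-finger parallel gripper is mounted at the origin on the work surface. World frame = base frame: x ahead of the robot, y to its left, z up, the work surface at z = 0. Lengths are in mm, angles in degrees, forces in N, time in s.
With the tool pointing down it reaches from about 300 to 850 mm from the base axis. Payload 4.2 kg.
Tool frame: the origin (TCP) lies at the centre of the arm's flange, where the gripper is bolted on; the fingertips stand 191 mm ahead of it and the grasp point (between the pads) lies 172 mm ahead of it; z points along the fingers, y is the direction in which the jaws open and shut (so a half turn about z gives the same grasp; the last joint's range is limited). The gripper opens to 91 mm and grips with 3 to 60 N. Pads are 32 mm wide; open, the fingers measure 118 mm over their backs; the gripper's body (76 mm by 178 mm) begins 60 mm behind the grasp point.
Start: joints at [65.661, 18.312, 89.639, -0, 72.044, -1.146], TCP at [226.452, 528.529, 404.776] pointing down, gripper open.
Joint ranges: [-177.97, 177.97], [-48.28, 115.42], [12.27, 149.76], [-77.06, 257.06], [2.81, 150.46], [-146.56, 146.56]. Speed limits (degrees/s): [147.25, 147.25, 180, 180, 180, 180].

### API

Orientations are given as [roll, pitch, yaw] about the fixed x, y, z axes, in that order (R = Rz(yaw) Ry(pitch) Rx(roll)).
In Python, from workcell import status, vision, ticket gives the robot as it stands.
- The arm moves only by the shell command python3 -m jog 'ROWS' [FORCE]. ROWS is JSON, a list of rows, each a list of 7 numbers: the finger opening in m, from 0 to 0.0912, then the shift along the tool's x, y, z in m, then the turn, a rotation vector about the tool's x, y, z in rad. A call has 1 to 12 rows; each row shifts and turns the commanded pose from where the row before left it, along the tool's axes as they then stand; what a row does not reach is not made up. A row lasts 1/8 s, in which the tool goes at most 62.5 mm and 10.7 degrees, less where a joint would pass 70% of its speed; a pose out of reach is approached as far as the arm can. A call with a gripper value outside its range is refused whole. The fingers move at their own pace and stop on an object; FORCE is the grip in N (left out, the last holds). Time passes only in rows, so rows that do not move let the fingers close. It gives the time, the measured TCP pose, the force and the opening at its end, in the units of the state.
- status.state(): the state, without advancing time (a new reading comes with each control period).
- vision.grab_frame(name): name is "scene" or "top"; returns a dict with "color" (420x560x3 uint8, blue, green, red), "depth" (420x560 float32, mm along the optical axis (not along the pixel's ray), 0 where there is no reading), "fov_y" (degrees; the focal length in pixels is half the picture's height over the tangent of half this angle, whatever the lens; pixels are square), "cx", "cy" (the principal point, pixels), "pose" (4x4, takes a point from camera to world coordinates). Camera axes: x right, y down, z forward; pixel columns grow to the right and rows downward; lengths in mm; the calibration is good to about 2 mm. A picture is of the moment at which its call begins.
- ticket.job_done(): hands the job in, once; it reports no verdict.
Trained networks look in the newest picture that a camera, given by its name, has taken for a name from the list of things; names that differ only in an ending like _2 or _b are one class to them, and where a whole thing is asked for, a point or a joint stands for the part that bears it (a point fixed in the world has none). Each returns a list of dicts, best first, with "p" (0 to 1); they miss things now and then, are a little off and sometimes report something else, mostly with a low value. They report only what shows in the picture. A call takes as long as a camera call.
- vision.find_in(camera, label): "location" ([x, y, z] in mm, in world coordinates, good to about 4 mm: the middle of the surface that is visible of it).
- vision.silhouettes(camera, label): "pixels" (420x560 bool, what is visible of it).
The state is a dict: "time_s": time; "qpos": joint angles; "qvel": joint speeds; "effort": joint torques, N m; "ee_pos": TCP position; "ee_rot": TCP orientation; "force": force on the tool from outside, world axes, zero at the start; "torque": the same for the moment, N m; "gripper_width": finger opening in mm.
Only numpy, scipy, OpenCV 4.12 (cv2) and the standard library are available. Lean on these libraries where they do the work, as an engineer would, in place of code of your own. Each camera call takes 0.05 s, during which the arm holds its last target.

## Working session

There is one attempt and no reset: what is moved stays moved. The work goes in short steps, Python scripts to look and compute and a shell command to move; the robot and the scene stay as the last step left them, time stands still between calls to the robot, and variables do not carry over. Pictures are saved under pics/ and viewed, and the job is handed in when it is done.

```bash
mkdir -p pics; python3 - <<'E'
from workcell import status, vision
import cv2, numpy as np
s=status.state(); print({k:np.round(v,3).tolist() for k,v in s.items()})
for c in ["scene","top"]:
    f=vision.grab_frame(c); cv2.imwrite(f"pics/{c}0.png",f["color"]); np.savez(f"{c}0.npz",**f)
    print(c,f["fov_y"],f["cx"],f["cy"],np.round(f["pose"],3).tolist())
    for n in ["board_blue","board_orange","board_white","key_blue_top","earth_top","earth_base","jar","screwdriver"]:
        print(n,[(round(d["p"],2),np.round(d["location"],1).tolist()) for d in vision.find_in(c,n)[:3]])
print(status.state()["time_s"])
E
```

```text
{'time_s': 0.0, 'qpos': [65.661, 18.35, 89.704, -0.002, 72.043, -1.147], 'qvel': [-0.01, 0.057, 0.014, -0.082, -0.033, 0.013], 'effort': [0.0, -41.247, -23.197, 0.073, 0.046, -0.0], 'ee_pos': [226.394, 528.384, 403.951], 'ee_rot': [-179.903, 0.0, 156.808], 'force': [0.709, -0.021, 0.306], 'torque': [0.012, -0.007, -0.041], 'gripper_width': 91.177}
scene 51.64715255545541 279.11258353050556 213.69880366391166 [[-0.83, 0.371, -0.417, 863.965], [0.558, 0.578, -0.595, 528.453], [0.02, -0.727, -0.687, 656.291], [0.0, 0.0, 0.0, 1.0]]
board_blue [(0.61, [584.3, 196.1, 17.1]), (0.47, [565.0, -198.9, 36.9])]
board_orange [(0.56, [600.5, -200.7, 12.6]), (0.28, [456.8, -9.9, 31.1])]
board_white [(0.55, [621.2, 3.1, 16.5])]
key_blue_top [(0.52, [547.9, 205.4, 41.1]), (0.38, [497.4, 341.8, 23.8]), (0.37, [456.1, -7.0, 30.1])]
earth_top [(0.51, [440.4, -11.5, 41.6])]
earth_base [(0.79, [455.7, -10.2, 30.1])]
jar [(0.94, [430.8, -271.5, 41.3]), (0.57, [440.6, -14.9, 35.7]), (0.35, [493.4, 341.2, 22.0])]
screwdriver [(0.57, [498.8, 339.1, 24.3])]
top 48.137096925248244 283.2836591751986 213.39984918027625 [[0.02, -0.99, 0.138, 362.378], [-1.0, -0.02, 0.001, 36.358], [0.002, -0.138, -0.99, 1202.68], [0.0, 0.0, 0.0, 1.0]]
board_blue [(0.7, [577.5, 192.1, 15.2]), (0.64, [590.9, -216.5, 11.3])]
board_orange [(0.87, [591.7, -211.9, 12.7])]
board_white [(0.69, [612.3, -5.6, 13.8]), (0.56, [576.2, 193.3, 16.1]), (0.16, [537.6, 198.0, 38.8])]
key_blue_top [(0.48, [577.4, 193.1, 17.6])]
earth_top [(0.49, [440.9, -19.0, 34.7]), (0.22, [594.5, -212.1, 12.5])]
earth_base [(0.81, [442.3, -19.0, 31.0])]
jar [(0.79, [423.7, -274.6, 63.9])]
screwdriver [(0.82, [482.7, 337.5, 28.6])]
0.9
```

View pics/scene0.png

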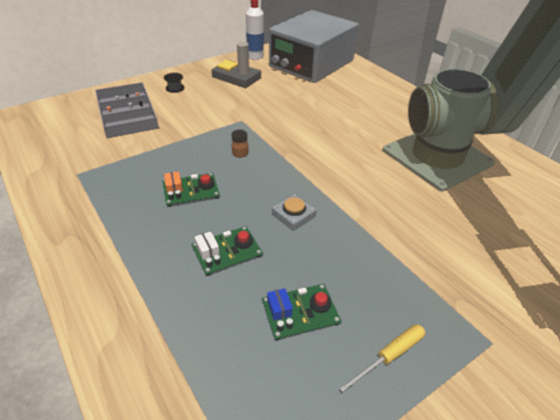

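View pics/top0.png

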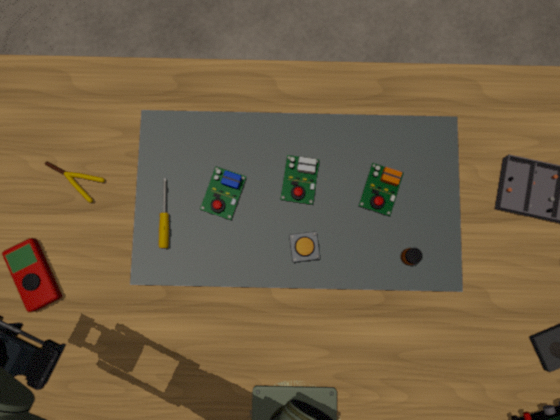

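The scene view has the blue board's key at (321,301) and the earth disc at (294,206). The top view has them at (218,205) and (305,246). Next I'll triangulate both.

```bash
cat > h.py <<'E'
import numpy as np, cv2
from scipy.spatial.transform import Rotation as R
def blob(f,kind,near,r=14):
    hsv=cv2.cvtColor(f["color"],cv2.COLOR_BGR2HSV).astype(int); H,S,V=hsv[...,0],hsv[...,1],hsv[...,2]
    m={"red":((H<6)|(H>172))&(S>150)&(V>70),"brass":(H>8)&(H<28)&(S>110)&(V>70),"blue":(H>105)&(H<130)&(S>120)}[kind]
    yy,xx=np.mgrid[:420,:560]; m&=np.hypot(xx-near[0],yy-near[1])<r
    v,u=np.nonzero(m); return u.mean(),v.mean(),len(u),np.median(f["depth"][m]),(u.min(),u.max(),v.min(),v.max())
def ray(f,u,v):
    F=210/np.tan(np.radians(float(f["fov_y"])/2)); d=np.array([(u-f["cx"])/F,(v-f["cy"])/F,1.]); P=np.array(f["pose"])
    return P[:3,3],P[:3,:3]@d
def at_z(f,u,v,z):
    o,d=ray(f,u,v); return o+d*(z-o[2])/d[2]
def tri(rs):
    A=0;b=0
    for o,d in rs:
        d=d/np.linalg.norm(d);M=np.eye(3)-np.outer(d,d);A=A+M;b=b+M@o
    return np.linalg.solve(A,b)
E
python3 - <<'E'
from h import *
fs={c:dict(np.load(c+"0.npz")) for c in("scene","top")}
for nm,k,ps,z in [("key","red",((321,299),(218,205)),39),("earth","brass",((294,206),(305,246)),39),("xf","blue",((281,302),(232,179)),41)]:
    rs=[]
    for c,p in zip(("scene","top"),ps):
        f=fs[c];u,v,n,d,bb=blob(f,k,p,16); o,dd=ray(f,u,v); rs.append((o,dd))
        print(nm,c,round(u,1),round(v,1),n,bb,"atz",at_z(f,u,v,z).round(1),"depth",(o+dd*d).round(1))
    print("  tri",tri(rs).round(1))
E
```

```text
key scene 320.9 297.5 104 (np.int64(315), np.int64(326), np.int64(292), np.int64(303)) atz [545.8 206.8  39. ] depth [544.5 205.4  36.4]
key top 216.7 204.1 63 (np.int64(213), np.int64(221), np.int64(200), np.int64(208)) atz [544.5 204.7  39. ] depth [544.5 204.7  39.1]
  tri [544.7 205.3  36.6]
earth scene 294.0 204.7 224 (np.int64(284), np.int64(304), np.int64(198), np.int64(211)) atz [447.1 -12.7  39. ] depth [445.8 -14.4  37.1]
earth top 304.4 246.0 274 (np.int64(295), np.int64(313), np.int64(237), np.int64(255)) atz [443.9 -16.3  39. ] depth [443.9 -16.3  39.1]
  tri [444.2 -16.5  34.8]
xf scene 279.5 303.3 465 (np.int64(268), np.int64(292), np.int64(289), np.int64(317)) atz [613.1 178.7  41. ] depth [611.2 176.1  36.3]
xf top 231.1 179.4 214 (np.int64(221), np.int64(241), np.int64(171), np.int64(188)) atz [607.8 170.7  41. ] depth [607.9 170.8  40.2]
  tri [609.4 172.4  30.7]
```

```bash
cat >> h.py <<'E'
def shift(target):
    from workcell import status
    s=status.state(); M=R.from_euler("xyz",s["ee_rot"],degrees=True).as_matrix()
    print("t",round(s["time_s"],2),"pos",np.round(s["ee_pos"],1),"rot",np.round(s["ee_rot"],2),"F",np.round(s["force"],2),"w",round(s["gripper_width"],1),"shift tool mm",(M.T@(np.array(target)-s["ee_pos"])).round(1))
E
python3 -c "
from h import *
shift([444.5,-15.5,300])"
```

```text
t 0.9 pos [226.4 528.5 404.8] rot [180.    -0.   156.81] F [ 0.31 -0.02  0.37] w 91.4 shift tool mm [-414.7 -414.2  104.8]
```

```bash
python3 -m jog '[[0,-0.020,-0.020,0.004,0,0,0],[0,-0.035,-0.035,0.008,0,0,0],[0,-0.039,-0.039,0.010,0,0,0],[0,-0.039,-0.039,0.010,0,0,0],[0,-0.039,-0.039,0.010,0,0,0],[0,-0.039,-0.039,0.010,0,0,0],[0,-0.039,-0.039,0.010,0,0,0],[0,-0.039,-0.039,0.010,0,0,0],[0,-0.039,-0.039,0.010,0,0,0],[0,-0.039,-0.039,0.010,0,0,0],[0,-0.033,-0.033,0.008,0,0,0],[0,-0.0147,-0.0142,0.005,0,0,0]]' 10
python3 -c "
from h import *
shift([444.5,-15.5,300])"
```

```text
time_s: 2.4
ee_pos: [445.2, -17.7, 299.5]
ee_rot: [180.0, 0.0, 156.6]
force: [-0.6, 0.6, 1.5]
gripper_width: 0.3
t 2.4 pos [445.2 -17.7 299.5] rot [1.8000e+02 3.0000e-02 1.5665e+02] F [-0.62  0.56  1.47] w 0.3 shift tool mm [ 1.5  1.7 -0.5]
```

```bash
python3 -m jog '[[0,0,0,0.010,0,0,0],[0,0,0,0.018,0,0,0],[0,0,0,0.016,0,0,0],[0,0,0,0.008,0,0,0],[0,0,0,0,0,0,0],[0,0,0,0,0,0,0]]'
python3 - <<'E'
from h import *
from workcell import vision
f=vision.grab_frame("scene"); cv2.imwrite("pics/e1.png",cv2.resize(f["color"][120:300,190:430],None,fx=3,fy=3))
shift([444.5,-15.5,233])
E
```

```text
time_s: 3.15
ee_pos: [444.7, -15.2, 248.2]
ee_rot: [180.0, 0.0, 156.8]
force: [-0.1, 0.4, 0.3]
gripper_width: 0.2
t 3.2 pos [444.7 -15.3 248.3] rot [1.7997e+02 7.0000e-02 1.5682e+02] F [-0.22 -0.45 -0.74] w 0.5 shift tool mm [ 0.2 -0.3 15.3]
```

View pics/e1.png

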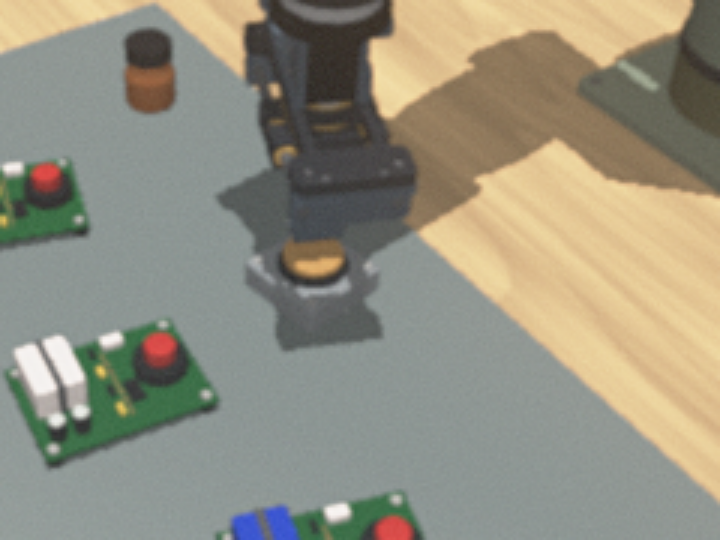

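The closed fingertips sit centred over the brass disc, at about (315,255) in the enlarged crop. I'll go down in small steps and watch the force.

```bash
python3 -m jog '[[0,0,0,0.006,0,0,0],[0,0,0,0.005,0,0,0],[0,0,0,0.003,0,0,0],[0,0,0,0,0,0,0],[0,0,0,0,0,0,0]]'; python3 -m jog '[[0,0,0,0.002,0,0,0],[0,0,0,0.002,0,0,0],[0,0,0,0,0,0,0]]';python3 -m jog '[[0,0,0,0.002,0,0,0],[0,0,0,0,0,0,0]]'
```

```text
time_s: 3.82
ee_pos: [444.6, -15.5, 233.8]
ee_rot: [180.0, 0.0, 156.8]
force: [0.2, -0.0, -0.1]
gripper_width: 0.4
time_s: 4.2
ee_pos: [444.5, -15.5, 229.6]
ee_rot: [180.0, -0.0, 156.8]
force: [0.6, -0.4, 0.6]
gripper_width: 0.4
time_s: 4.45
ee_pos: [444.6, -15.5, 227.7]
ee_rot: [180.0, 0.0, 156.8]
force: [-0.6, -0.0, 0.6]
gripper_width: 0.5
```

```bash
python3 -m jog '[[0,0,0,0.0015,0,0,0],[0,0,0,0,0,0,0],[0,0,0,0,0,0,0]]'
cat > look.py <<'E'
import sys
from h import *
from workcell import vision,status
n,c,x0,x1,y0,y1=sys.argv[1],sys.argv[2],*map(int,sys.argv[3:7])
F=[]
for i in range(6):
    f=vision.grab_frame(c); F.append(status.state()["force"])
print("mean F",np.mean(F,0).round(2)); shift([0,0,0])
cv2.imwrite(f"pics/{n}.png",cv2.resize(f["color"][y0:y1,x0:x1],None,fx=5,fy=5,interpolation=cv2.INTER_CUBIC))
E
python3 look.py e2 scene 230 370 140 250
```

```text
time_s: 4.82
ee_pos: [444.5, -15.5, 226.3]
ee_rot: [180.0, 0.0, 156.8]
force: [-0.8, -0.1, 1.4]
gripper_width: 0.6
mean F [ 0.01 -0.11  1.51]
t 5.12 pos [444.5 -15.5 226.3] rot [1.7999e+02 1.0000e-02 1.5681e+02] F [-0.26 -0.8   1.81] w 0.4 shift tool mm [ 414.7 -160.9  226.2]
```

View pics/e2.png

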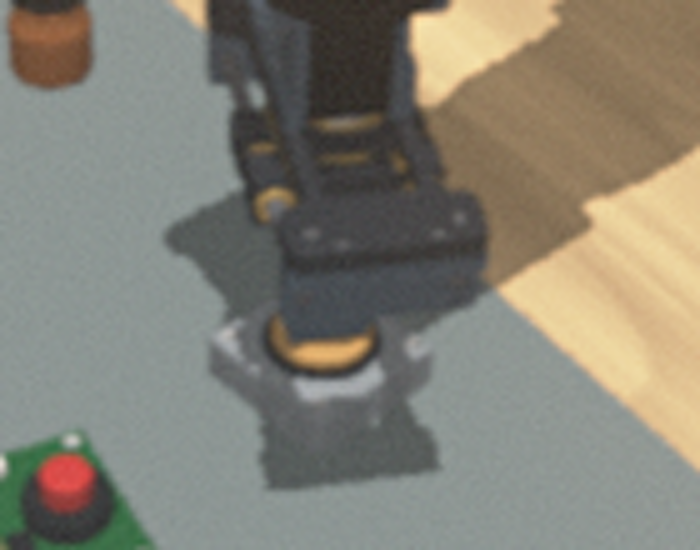

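The disc carries 1.5 N, agreeing with its spring. I'll hold it a little longer, lift off and go above the key.

```bash
python3 -m jog '[[0,0,0,0,0,0,0],[0,0,0,0,0,0,0],[0,0,0,0,0,0,0],[0,0,0,0,0,0,0]]'; python3 -m jog '[[0,0,0,-0.006,0,0,0],[0,0,0,-0.018,0,0,0],[0,0,0,-0.024,0,0,0],[0,0,0,-0.017,0,0,0],[0,-0.001,0.025,0,0,0,0],[0,-0.001,0.045,0,0,0,0],[0,-0.001,0.052,0,0,0,0],[0,-0.001,0.052,0,0,0,0],[0,-0.001,0.045,0,0,0,0],[0,0,0.023,0,0,0,0],[0,0,0,0,0,0,0],[0,0,0,0,0,0,0]]'
python3 - <<'E'
from h import *
from workcell import vision
shift([544.5,204.8,245])
f=vision.grab_frame("scene"); cv2.imwrite("pics/k1.png",cv2.resize(f["color"][200:350,230:410],None,fx=4,fy=4))
print([ (c,blob(f,"brass",(294,206),16)) for c in (0,)])
E
```

```text
time_s: 5.62
ee_pos: [444.5, -15.5, 226.2]
ee_rot: [180.0, 0.0, 156.8]
force: [-0.4, 0.7, 0.5]
gripper_width: 0.5
time_s: 7.12
ee_pos: [543.8, 203.9, 291.1]
ee_rot: [-179.9, -0.1, 156.8]
force: [-0.3, 0.4, 0.4]
gripper_width: 0.3
t 7.12 pos [543.8 203.9 291.1] rot [-1.7992e+02 -6.0000e-02  1.5677e+02] F [-0.27  0.42  0.35] w 0.3 shift tool mm [-0.3  1.2 46.1]
[(0, (np.float64(289.91735537190084), np.float64(204.60330578512398), 121, np.float32(924.7942), (np.int64(284), np.int64(294), np.int64(198), np.int64(211))))]
```

View pics/k1.png

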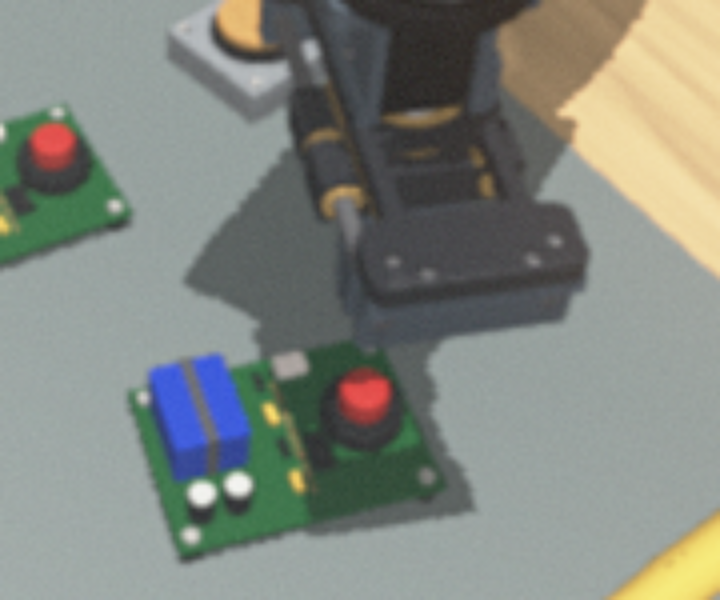

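```bash
python3 - <<'E'
from h import *
from workcell import vision,status
s=status.state(); p=np.array(s["ee_pos"]); M=R.from_euler("xyz",s["ee_rot"],degrees=True).as_matrix()
for c in("scene","top"):
    f=vision.grab_frame(c); v,u=np.nonzero(f["depth"]>0)
    F=210/np.tan(np.radians(f["fov_y"]/2)); d=f["depth"][v,u]
    X=np.c_[(u-f["cx"])/F*d,(v-f["cy"])/F*d,d]@f["pose"][:3,:3].T+f["pose"][:3,3]
    T=(X-p)@M
    for z in range(60,200,10):
        k=(T[:,2]>=z)&(T[:,2]<z+10)&(abs(T[:,0])<110)&(abs(T[:,1])<110)
        if k.sum()>3: print(c,z,k.sum(),"x",T[k,0].min().round(),T[k,0].max().round(),"y",T[k,1].min().round(),T[k,1].max().round())
    cv2.imwrite(f"pics/g_{c}.png",cv2.resize(f["color"][150:350,220:420] if c=="scene" else f["color"][100:300,120:320],None,fx=3,fy=3))
E
```

```text
scene 60 281 x -32.0 34.0 y -79.0 90.0
scene 70 1967 x -37.0 40.0 y -90.0 91.0
scene 80 393 x -37.0 39.0 y -88.0 90.0
scene 90 756 x -37.0 40.0 y -81.0 87.0
scene 100 467 x -37.0 39.0 y -78.0 82.0
scene 110 135 x -36.0 39.0 y -77.0 82.0
scene 160 22 x -16.0 -13.0 y -7.0 12.0
scene 170 25 x -16.0 -13.0 y -10.0 11.0
scene 180 19 x -16.0 -13.0 y -7.0 10.0
scene 190 5 x -15.0 -13.0 y -6.0 6.0
top 60 299 x -37.0 31.0 y -89.0 -48.0
top 70 125 x -38.0 33.0 y -88.0 48.0
top 80 26 x -37.0 39.0 y -86.0 52.0
top 90 63 x -33.0 38.0 y -54.0 62.0
```

View pics/g_scene.png

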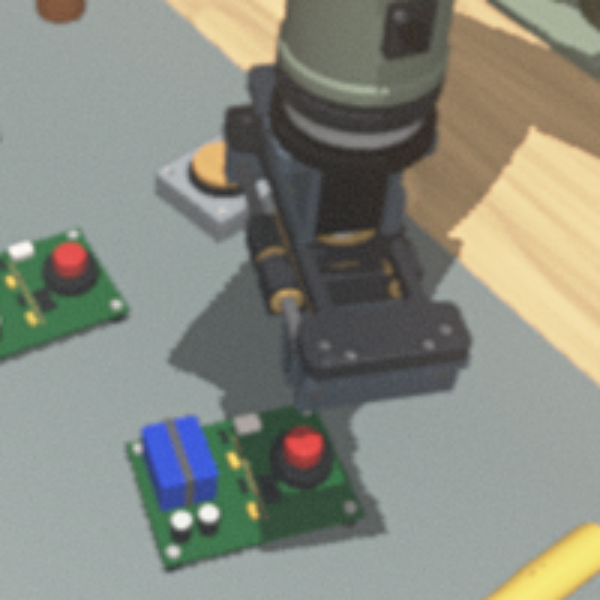

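The wide block is the gripper body, which ends about 79 mm above the tips. The fingers measure ±16 by ±11 mm at the tip, and the key sits below them, at (303,447) in this crop. Now I'll descend.

```bash
python3 -m jog '[[0,0,0,0.010,0,0,0],[0,0,0,0.020,0,0,0],[0,0,0,0.016,0,0,0],[0,0,0,0.009,0,0,0],[0,0,0,0.002,0,0,0],[0,0,0,0,0,0,0],[0,0,0,0,0,0,0]]'
python3 look.py k2 scene 260 380 240 340; python3 look.py k2t top 150 290 130 240
```

```text
time_s: 8.15
ee_pos: [544.6, 205.1, 234.8]
ee_rot: [179.9, 0.1, 156.8]
force: [0.4, 0.3, 0.1]
gripper_width: 0.3
mean F [0.03 0.19 0.1 ]
t 8.45 pos [544.4 205.  234.4] rot [1.7998e+02 1.0000e-02 1.5681e+02] F [ 0.26 -0.01  0.28] w 0.2 shift tool mm [ 419.8 -402.9  234.2]
mean F [-0.12  0.27  0.06]
t 8.75 pos [544.4 205.  234.3] rot [179.99   0.   156.81] F [0.2  0.2  0.47] w 0.4 shift tool mm [ 419.7 -402.9  234.2]
```

View pics/k2.png

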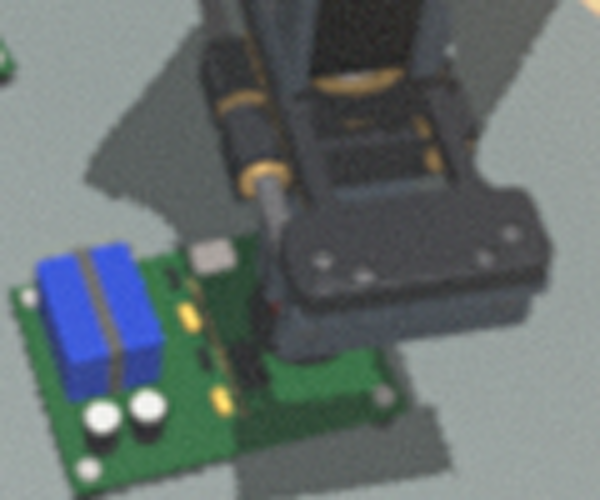

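The fingertips now cover the key and the force is still zero. I'll press in steps, watching the force.

```bash
python3 -m jog '[[0,0,0,0.003,0,0,0],[0,0,0,0.003,0,0,0],[0,0,0,0.002,0,0,0],[0,0,0,0,0,0,0]]'; python3 -m jog '[[0,0,0,0.002,0,0,0],[0,0,0,0,0,0,0]]'; python3 -m jog '[[0,0,0,0.0015,0,0,0],[0,0,0,0,0,0,0]]'
python3 look.py k3 scene 260 380 240 340
```

```text
time_s: 9.25
ee_pos: [544.5, 205.0, 226.3]
ee_rot: [180.0, 0.0, 156.8]
force: [0.4, 0.1, 2.8]
gripper_width: 0.6
time_s: 9.5
ee_pos: [544.5, 205.0, 224.3]
ee_rot: [180.0, 0.0, 156.8]
force: [-0.3, -0.3, 2.7]
gripper_width: 0.3
time_s: 9.75
ee_pos: [544.5, 205.0, 222.8]
ee_rot: [180.0, 0.0, 156.8]
force: [0.0, -0.5, 4.0]
gripper_width: 0.4
mean F [-0.54  0.03  3.51]
t 10.05 pos [544.4 205.  222.8] rot [1.7999e+02 1.0000e-02 1.5681e+02] F [-0.3   0.2   3.35] w 0.4 shift tool mm [ 419.7 -402.9  222.7]
```

```bash
python3 -m jog '[[0,0,0,0.0008,0,0,0],[0,0,0,0,0,0,0]]'; python3 look.py k4 scene 260 380 240 340; python3 -m jog '[[0,0,0,0.0005,0,0,0],[0,0,0,0,0,0,0]]'; python3 look.py k5 scene 260 380 240 340
```

```text
time_s: 10.3
ee_pos: [544.5, 205.0, 222.0]
ee_rot: [180.0, 0.0, 156.8]
force: [-0.4, -0.2, 4.9]
gripper_width: 0.2
mean F [-0.46 -0.2   4.44]
t 10.6 pos [544.4 205.  222. ] rot [1.7999e+02 1.0000e-02 1.5681e+02] F [-0.46 -0.07  4.87] w 0.5 shift tool mm [ 419.8 -402.9  221.9]
time_s: 10.85
ee_pos: [544.5, 205.0, 222.0]
ee_rot: [180.0, 0.0, 156.8]
force: [-1.7, -0.7, 6.8]
gripper_width: 0.6
mean F [-1.41 -0.39  7.33]
t 11.15 pos [544.4 205.  222. ] rot [1.7998e+02 1.0000e-02 1.5680e+02] F [-1.85 -0.31  8.17] w 0.2 shift tool mm [ 419.8 -402.9  221.7]
```

The key is on its stop: the TCP stays at 222.0 while the force rises to 7 N. I'll hold it, then withdraw straight up.

```bash
python3 -m jog '[[0,0,0,0,0,0,0],[0,0,0,0,0,0,0],[0,0,0,0,0,0,0],[0,0,0,0,0,0,0],[0,0,0,0,0,0,0]]'; python3 -m jog '[[0,0,0,-0.003,0,0,0],[0,0,0,-0.004,0,0,0],[0,0,0,-0.006,0,0,0],[0,0,0,-0.015,0,0,0],[0,0,0,-0.030,0,0,0],[0,0,0,-0.040,0,0,0],[0,0,0,-0.040,0,0,0],[0,0,0,-0.030,0,0,0],[0,0,0,-0.012,0,0,0],[0,0,0,0,0,0,0],[0,0,0,0,0,0,0]]'
python3 - <<'E'
from h import *
from workcell import vision,status
fs={c:vision.grab_frame(c) for c in("scene","top")}
for c,ps in (("scene",(("red",(321,299)),("blue",(281,302)),("brass",(294,206)))),("top",(("red",(218,205)),("blue",(232,179)),("brass",(305,246))))):
    for k,p in ps:
        try: print(c,k,[np.round(b[:4],1).tolist() for b in(blob(dict(np.load(c+"0.npz")),k,p,16),blob(fs[c],k,p,16))])
        except Exception as e: print(c,k,e)
    cv2.imwrite(f"pics/end_{c}.png",fs[c]["color"])
shift([0,0,0])
E
```

```text
time_s: 11.78
ee_pos: [544.4, 205.0, 222.0]
ee_rot: [180.0, 0.0, 156.8]
force: [-0.6, -0.7, 6.7]
gripper_width: 0.3
time_s: 13.15
ee_pos: [544.1, 204.9, 400.0]
ee_rot: [-179.9, -0.1, 156.8]
force: [-0.7, 0.2, -0.4]
gripper_width: 0.2
scene red [[320.9, 297.5, 104.0, 751.2], [320.4, 296.4, 77.0, 753.4]]
scene blue [[279.5, 303.3, 465.0, 741.0], [279.5, 303.3, 469.0, 741.0]]
scene brass [[294.0, 204.7, 224.0, 922.9], [294.0, 204.8, 226.0, 922.8]]
top red zero-size array to reduction operation minimum which has no identity
top blue [[231.1, 179.4, 214.0, 1185.4], [231.8, 175.3, 91.0, 1185.4]]
top brass [[304.4, 246.0, 274.0, 1163.6], [304.4, 246.0, 274.0, 1163.5]]
t 13.25 pos [544.2 204.9 400. ] rot [-1.7989e+02 -1.3000e-01  1.5681e+02] F [ 0.09 -0.02 -0.28] w 0.4 shift tool mm [ 418.7 -401.9  401.6]h.py:7: RuntimeWarning: Mean of empty slice.
  v,u=np.nonzero(m); return u.mean(),v.mean(),len(u),np.median(f["depth"][m]),(u.min(),u.max(),v.min(),v.max())
  ret = ret.dtype.type(ret / rcount)
  return _methods._mean(a, axis=axis, dtype=dtype,
  ret = ret.dtype.type(ret / rcount)
```

View pics/end_scene.png

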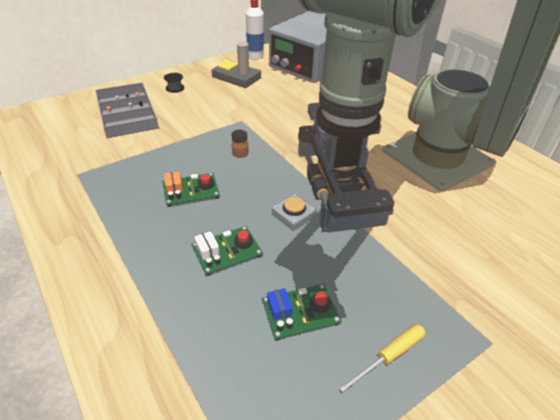

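The key is back up at (320,297). The blue transformer is still at (279.5,303.3), so the board hasn't moved, and the arm is clear.

```bash
python3 -c "
from workcell import ticket; print(ticket.job_done())"
```

```text
the job is handed in; nothing more can be done
None
```

The job is done and handed in at about 13 s, well inside the 42 s limit; no verdict is reported.

- **Earthing point:** with the gripper closed, I rested the fingertips on the brass disc for about a second. The force was about 1.5 N, with the disc pushed down about 3.7 mm.
- **Test key:** I pressed the blue board's red key to its stop and held it there for about a second. The force at the stop was about 7 N. I then lifted straight up, leaving the tips about 170 mm above the key.

**Last checks:**
- **Scene camera:** the key was back up and the earthing disc unmoved. The blue transformer was at the same pixel position as before. The other boards, the jar and the screwdriver looked to be where they started; I did not measure them.
- **Force:** it read about zero at the end.
- **Check that failed:** the top camera could not confirm the key, because the arm was hiding it and part of the transformer. That the key sprang back rests on the scene view alone, where it also showed fewer red pixels than before (77 against 104), probably because it lay in the arm's shadow.

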